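Turn the leaf of the red-tabbed swatch binder

TASK

Two small ring binders of wrapping swatches lie open on the work table. In the one whose leaf has the red pull tab, turn that leaf over the rings onto the other half of the binder, so that it lies flat there and shows its other face, and let go of it. Leave the leaf with the green tab lying as it is.

Things in the scene. Friction and masses are not known exactly. Their poses are not given: they have to be found in the camera images.
- red_binder_tab (a point): Centre of the red bar (10 mm thick, 26 mm long, parallel to the rings' axis) at the end of the 22 mm wide red pull tab of the leaf to turn; pinch it by its two ends. At the start 26 mm above the table; 114 mm from the rings' axis, 30 mm past the leaf's edge, 24 mm outside the binder, so fingers can reach down past both ends. x axis: along the bar; z: up at the start, down when turned.
- red_binder_rings (a point): Middle of the rings' axis (the line the leaf turns about), 26 mm above the table, in the fixed grey binder of the red-tabbed leaf: 160 mm along the rings, 180 mm across, a pile of sheets 24 mm high on each half, steel rings up to 44 mm high. x axis: along the rings' axis; y: level, across it (leaf lies on the -y half at the start, goes to the +y half); z: up.
- red_binder_leaf (a joint): Turn of the red-tabbed leaf about the rings' axis, rad: 0 = flat on the -y half (start), 1.57 = upright, 3.14 = flat on the +y half. Stiff card 146 x 70 mm, 4 mm thick, about 60 g; three plain patches (red, blue, yellow) on the face shown at the start, two brown ones on the other. It turns freely and falls slowly to the side it leans to.
- green_binder_leaf (a joint): Turn of the leaf in the other binder, alike but with a green pull tab, rad: 0 = lying flat (start). To be left alone.

How it is judged:
At the end, for the whole second after the job is handed in: The red-tabbed leaf lies flat on the other half of its binder (turned to within 10 degrees of fully over) and at rest; the green-tabbed leaf lies flat where it was (within 10 degrees) (value of joint red_binder_leaf above 2.97 rad and velocity of joint red_binder_leaf below 0.1 rad/s and value of joint green_binder_leaf below 0.17 rad); the robot touches nothing.
It fails at once if the green-tabbed leaf is lifted by more than about 17 degrees (value of joint green_binder_leaf above 0.3 rad).
It also fails if it takes over 40 s, if anything falls off the work surface, if the arm or the gripper's body presses on something with over 40 N, if the wrist force passes 120 N, or if a joint passes its speed limit or range.

ROBOT

A 6-joint arm with a two-finger parallel gripper is mounted at the origin on a cart in front of the work surface, level with it; the furniture and walls round the work are solid. World frame = base frame: x ahead of the robot, y to its left, z up, the work surface at z = 0. Lengths are in m, angles in rad, forces in N, time in s.
With the tool pointing down it reaches from about 0.375 to 0.9 m from the base axis. Payload 3.1 kg.
Tool frame: the origin (TCP) lies at the very end of the fingers, on their centre line; the grasp point (between the pads) lies 19 mm behind it; z points along the fingers, y is the direction in which the jaws open and shut (so a half turn about z gives the same grasp; the last joint's range is limited). The gripper opens to 87 mm and grips with 3 to 60 N. Pads are 19 mm wide; open, the fingers measure 117 mm over their backs; the gripper's body (75 mm by 190 mm) begins 51 mm behind the grasp point.
Start: joints at [-1.377, 0.527, 1.433, -0, 1.181, -0.178], TCP at [0.227, -0.582, 0.223] pointing down, gripper open.
Joint ranges: [-3.08, 3.08], [-0.75, 2.2], [0.22, 2.44], [-1.43, 4.57], [0, 2.65], [-2.85, 2.85]. Speed limits (rad/s): [2.79, 2.79, 3.14, 3.14, 3.14, 3.14].

INTERFACE

Orientations are given as a rotation vector (axis times angle).
In Python, from bench import sensors, cams, ticket gives the robot as it stands.
- The arm moves only by the tool move_arm, never from a script. Its argument "deltas" is a list that holds one entry, the list of rows, each a list of 7 numbers: the shift along the tool's x, y, z in mm, then the turn, a rotation vector about the tool's x, y, z in rad, then the closure, from 0 (fully open) to 1 (shut). A call has 1 to 20 rows; each row shifts and turns the commanded pose from where the row before left it, along the tool's axes as they then stand; what a row does not reach is not made up. A row lasts 1/12 s, in which the tool goes at most 41.7 mm and 7.16 degrees, less where a joint would pass 70% of its speed; a pose out of reach is approached as far as the arm can. A call with a gripper value outside its range is refused whole. The fingers move at their own pace and stop on an object; "squeeze" is the grip in N (left out, the last holds). Time passes only in rows, so rows that do not move let the fingers close. It gives the time, the measured TCP pose, the force and the opening at its end, in the units of the state.
- sensors.observe(): the state, without advancing time (a new reading comes with each control period).
- cams.grab_frame(name): name is "scene" or "top" or "wrist"; returns the picture (384x512x3 uint8, blue, green, red); there is no depth.
- cams.get_calibration(name): a dict with "vfov" (degrees; the focal length in pixels is half the picture's height over the tangent of half this angle, whatever the lens; pixels are square), "cx", "cy" (the principal point, pixels), "R" (3x3) and "t" (3): a world point X has camera coordinates R X + t. Camera axes: x right, y down, z forward; pixel columns grow to the right and rows downward; lengths in m; the calibration is good to about 2 mm. A picture is of the moment at which its call begins: read the wrist's pose just before it. get_calibration takes no time and is no camera call; for the wrist camera it gives the pose at the moment of the call.
- ticket.hand_in(): hands the job in, once; it reports no verdict.
The state is a dict: "time_s": time; "q": joint angles; "joint_velocities": joint speeds; "effort": joint torques, N m; "position": TCP position; "orientation": TCP orientation; "wrist_force": force on the tool from outside, world axes, zero at the start; "ft_torque": the same for the moment, N m; "finger_gap": finger opening in m.
Only numpy, scipy, OpenCV 4.12 (cv2) and the standard library are available. Lean on these libraries where they do the work, as an engineer would, in place of code of your own. Each camera call takes 0.05 s, during which the arm holds its last target. There are 200 camera calls.

## Working session

There is one attempt and no reset: what is moved stays moved. The work goes in short steps, Python scripts to look and compute and a tool call to move; the robot and the scene stay as the last step left them, time stands still between calls to the robot, and variables do not carry over. Pictures are saved under pics/ and viewed, about 8 in all and at most 12, crops included, and the job is handed in when it is done.

Besides the shell and the picture viewer there is one more tool, called after "Request:" as a command line: name --argument value ..., lists and objects as JSON in quotes. move_arm: Moves the arm, as the interface text tells. Its arguments: {"type":"object","properties":{"deltas":{"type":"array","items":{"type":"array","items":{"type":"array","items":{"type":"number"}}}},"squeeze":{"type":"number"}},"required":["deltas"]}

```bash
mkdir -p pics; cat > h.py <<'E'
import numpy as np, cv2
from bench import sensors, cams, ticket
from scipy.spatial.transform import Rotation as Ro
def ray(name,u,v,z,cal=None):
    c=cal or cams.get_calibration(name); f=192/np.tan(np.radians(c['vfov'])/2)
    R=np.array(c['R']);t=np.array(c['t']); o=-R.T@t; d=R.T@np.array([(u-c['cx'])/f,(v-c['cy'])/f,1])
    return o+d*(z-o[2])/d[2]
def proj(c,X):
    f=192/np.tan(np.radians(c['vfov'])/2); p=np.array(c['R'])@X+np.array(c['t']); return p[:2]/p[2]*f+[c['cx'],c['cy']]
E
python3 - <<'E'
from h import *
s=sensors.observe(); print({k:np.round(v,3) for k,v in s.items()})
a=[]
for n in ['scene','top']:
    im=cams.grab_frame(n); cv2.imwrite(f'pics/{n}0.png',im)
    c=cams.get_calibration(n); print(n,{k:np.round(v,3).tolist() for k,v in c.items()})
    hsv=cv2.cvtColor(im,cv2.COLOR_BGR2HSV)
    for col,h0,h1 in [('red',172,8),('green',45,80)]:
        H=hsv[...,0]; m=((H>=h0)|(H<=h1) if h0>h1 else (H>=h0)&(H<=h1))&(hsv[...,1]>130)&(hsv[...,2]>60)
        N,L,st,ce=cv2.connectedComponentsWithStats(m.astype(np.uint8))
        for i in range(1,N):
            if st[i,4]>15: print(n,col,st[i],ce[i].round(1),ray(n,*ce[i],.026).round(3))
E
python3 -c "
import cv2,numpy as np
a=cv2.imread('pics/top0.png');cv2.imwrite('pics/top0b.png',cv2.resize(a,(800,600),interpolation=2))"
```

```text
{'time_s': np.float64(0.0), 'q': array([-1.377,  0.528,  1.434, -0.   ,  1.181, -0.179]), 'joint_velocities': array([ 0.001,  0.   , -0.001, -0.   ,  0.   ,  0.001]), 'effort': array([  0.   , -44.004, -17.659,   0.063,   0.058,  -0.   ]), 'position': array([ 0.227, -0.582,  0.222]), 'orientation': array([-3.085, -0.58 ,  0.   ]), 'wrist_force': array([-0.092, -0.228,  0.576]), 'ft_torque': array([-0.052, -0.009,  0.02 ]), 'finger_gap': np.float64(0.087)}
scene {'vfov': 42.989, 'cx': 263.029, 'cy': 193.416, 'R': [[0.627, -0.779, -0.012], [-0.472, -0.368, -0.801], [0.62, 0.508, -0.598]], 't': [-0.376, 0.306, 0.676]}
scene red [243  99  19  42 239] [251.5 121. ] [0.834 0.227 0.026]
scene red [172 196  20  10 124] [181.7 200.6] [0.479 0.12  0.026]
scene red [483 240  18  30 154] [488.5 252.3] [ 0.715 -0.433  0.026]
scene red [313 265  25  19 244] [325.1 273.5] [ 0.488 -0.229  0.026]
scene red [350 274  23  19 236] [360.5 282.6] [ 0.507 -0.288  0.026]
scene red [466 282  46  39 191] [493.  297.8] [ 0.611 -0.475  0.026]
top {'vfov': 51.021, 'cx': 254.956, 'cy': 195.098, 'R': [[0.011, -1.0, 0.001], [-0.994, -0.011, -0.107], [0.107, 0.0, -0.994]], 't': [-0.047, 0.558, 1.001]}
top red [157  75  18  43 471] [165.3  94.8] [0.823 0.199 0.026]
top red [394 128  21  18 125] [405.2 136.9] [ 0.716 -0.432  0.026]
top red [423 128  31  27 163] [440.2 140.1] [ 0.709 -0.523  0.026]
top red [406 164  33  22 147] [423.2 175.2] [ 0.616 -0.475  0.026]
top red [344 210  15  13 137] [351.2 215.3] [ 0.51  -0.287  0.026]
top red [320 217  18  14 178] [328.8 223.5] [ 0.488 -0.23   0.026]
top red [183 219  18  14 182] [191.7 225.5] [0.479 0.12  0.026]
top green [201 202  13  10  87] [207.1 206.9] [0.527 0.082 0.026]
```

View pics/top0b.png

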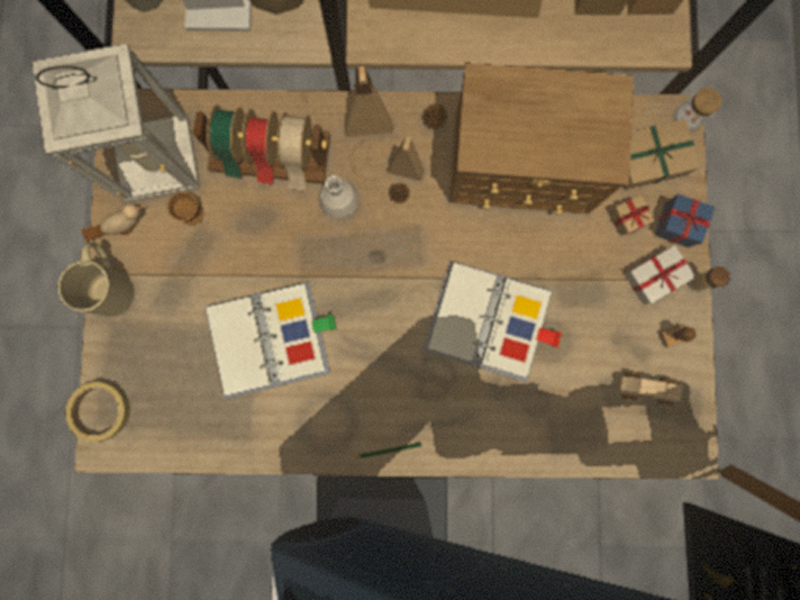

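View pics/scene0.png

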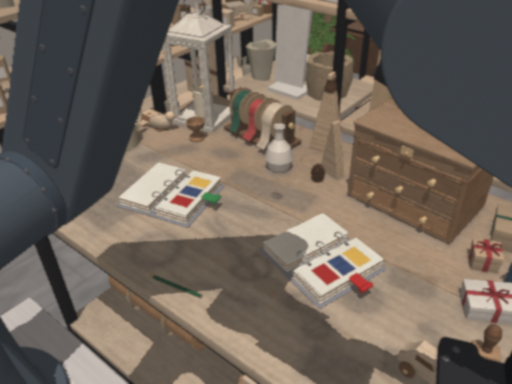

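The top view shows the red-tabbed binder on the right: red tab at about (549,337) in the 800-pixel image, rings running from (500,275) to (483,365), leaf on the right half. The green-tabbed binder is on the left. The scene view agrees. Next I'll get the leaf direction and the approach move.

```bash
python3 - <<'E'
from h import *
for n,x0,y0,x1,y1 in [('top',300,170,375,250),('scene',270,210,400,310)]:
    hsv=cv2.cvtColor(cv2.imread(f'pics/{n}0.png'),cv2.COLOR_BGR2HSV); P={}
    for col,h0,h1 in [('red',172,8),('blue',100,130),('yel',18,32)]:
        H=hsv[...,0]; m=((H>=h0)|(H<=h1) if h0>h1 else (H>=h0)&(H<=h1))&(hsv[...,1]>(150 if col=='yel' else 110))&(hsv[...,2]>50)
        mm=np.zeros_like(m); mm[y0:y1,x0:x1]=m[y0:y1,x0:x1]
        N,L,st,ce=cv2.connectedComponentsWithStats(mm.astype(np.uint8))
        for i in range(1,N):
            if st[i,4]>40:
                pts=np.array([ray(n,u,v,.028)[:2] for v,u in zip(*np.nonzero(L==i))]); P[col+str(i)]=pts
                print(n,col,i,st[i],pts.mean(0).round(4))
    ks=list(P); r=[k for k in ks if k[0]=='r']; r.sort(key=lambda k:P[k].mean(0)[1])
    tab=P[r[0]]; red=P[r[1]].mean(0); yel=P[[k for k in ks if k[0]=='y'][0]].mean(0)
    ax=(yel-red)/np.linalg.norm(yel-red); out=np.array([ax[1],-ax[0]])
    d=tab@out; a=tab@ax
    print('axis',ax,'yaw',np.degrees(np.arctan2(ax[1],ax[0])),'tab out range',np.percentile(d,[2,98]),'along',np.percentile(a,[2,98]), 'patch out',red@out,yel@out)
    for de in [.005]: print('bar est',out*(np.percentile(d,99)-.005)+ax*a.mean(), 'rings est', out*(np.percentile(d,99)-.119)+ax*a.mean())
s=sensors.observe(); R=Ro.from_rotvec(s['orientation']).as_matrix(); print(R.round(3))
print({k:np.round(v,3).tolist() for k,v in cams.get_calibration('wrist').items()})
E
```

```text
top red 1 [343 210  16  13 140] [ 0.51   -0.2863]
top red 2 [320 216  19  16 193] [ 0.4882 -0.2298]
top yel 1 [328 189  18  15 180] [ 0.5588 -0.2501]
axis [ 0.96117729 -0.27593154] yaw -16.017535741482376 tab out range [0.1157857  0.15180117] along [0.55769567 0.58093493] patch out 0.08618864282440422 0.08618864282440422
bar est [ 0.50646698 -0.29862688] rings est [ 0.53792318 -0.18905266]
scene red 1 [313 264  26  20 273] [ 0.486  -0.2302]
scene red 2 [350 274  23  19 254] [ 0.5053 -0.2889]
scene yel 1 [346 249  21  16 168] [ 0.5564 -0.2505]
axis [ 0.96065329 -0.27775035] yaw -16.125984505715955 tab out range [0.11712102 0.15426918] along [0.55220955 0.57826922] patch out 0.08612293917008146 0.08612293917008146
bar est [ 0.50181384 -0.3008052 ] rings est [ 0.53347738 -0.19129072]
[[ 0.932  0.363 -0.   ]
 [ 0.363 -0.932  0.002]
 [ 0.    -0.002 -1.   ]]
{'vfov': 68.454, 'cx': 256.786, 'cy': 191.016, 'R': [[0.362, -0.932, -0.001], [-0.899, -0.35, 0.263], [-0.246, -0.094, -0.965]], 't': [-0.626, -0.033, 0.39]}
```

Request:
move_arm --deltas '[[[30.2, -13.6, 0, 0, 0, 0, 0], [30.2, -13.6, 0, 0, 0, 0, 0], [30.2, -13.6, 0, 0, 0, 0, 0], [30.2, -13.6, 0, 0, 0, 0, 0], [30.2, -13.6, 0, 0, 0, 0, 0], [30.2, -13.6, 0, 0, 0, 0, 0], [30.2, -13.6, 0, 0, 0, 0, 0], [30.2, -13.6, 0, 0, 0, 0, 0], [30.2, -13.6, 0, 0, 0, 0, 0], [30.2, -13.6, 0, 0, 0, 0, 0], [30.2, -13.6, 0, 0, 0, 0, 0], [30.2, -13.6, 0, 0, 0, 0, 0], [0, 0, 0, 0, 0, -0.115, 0], [0, 0, 0, 0, 0, -0.115, 0], [0, 0, 0, 0, 0, -0.115, 0], [0, 0, 0, 0, 0, -0.115, 0], [0, 0, 0, 0, 0, -0.115, 0], [0, 0, 0, 0, 0, -0.115, 0], [0, 0, 0, 0, 0, -0.115, 0], [0, 0, 0, 0, 0, -0.115, 0]]]'

```text
time_s: 1.77
position: [0.5051, -0.2982, 0.222]
orientation: [-2.502, -1.897, 0.0]
wrist_force: [-0.3, 0.8, 0.3]
finger_gap: 0.0872
```

Request:
move_arm --deltas '[[[0, 0, 15, 0, 0, 0, 0], [0, 0, 15, 0, 0, 0, 0], [0, 0, 15, 0, 0, 0, 0], [0, 0, 15, 0, 0, 0, 0], [0, 0, 0, 0, 0, 0, 0], [0, 0, 0, 0, 0, 0, 0]]]'

```text
time_s: 2.27
position: [0.5048, -0.298, 0.1616]
orientation: [-2.507, -1.889, 0.001]
wrist_force: [0.1, 0.6, 0.3]
finger_gap: 0.0872
```

```bash
cat > w.py <<'E'
from h import *
import sys
s=sensors.observe(); c=cams.get_calibration('wrist'); im=cams.grab_frame('wrist'); cv2.imwrite(f'pics/{sys.argv[1]}.png',im)
R=Ro.from_rotvec(s['orientation']).as_matrix(); print(s['time_s'],s['position'].round(4),R.round(3).tolist(),s['q'].round(3))
hsv=cv2.cvtColor(im,cv2.COLOR_BGR2HSV); H=hsv[...,0]
m=((H>=172)|(H<=8))&(hsv[...,1]>110)&(hsv[...,2]>50)
N,L,st,ce=cv2.connectedComponentsWithStats(m.astype(np.uint8))
ax=np.array([.961,-.277,0]); out=np.array([-.277,-.961,0])
for i in range(1,N):
    if st[i,4]>150:
        P=np.array([ray('wrist',u,v,.029,c) for v,u in zip(*np.nonzero(L==i))]); d=P@out; a=P@ax
        q=np.percentile(d,99); sel=d>q-.009
        print(st[i],'mean',P.mean(0).round(4),'out',np.percentile(d,[1,99]).round(4),'along',np.percentile(a,[1,99]).round(4),'bar along',np.percentile(a[sel],[1,99]).round(4))
        ctr=out*(q-.005)+ax*np.percentile(a[sel],[1,99]).mean(); print('bar',ctr.round(4),'tool delta mm',(R.T@(ctr-s['position'])*1000).round(1), 'rect',cv2.minAreaRect((P[:,:2]*1000).astype(np.float32)))
E
python3 w.py w1
```

```text
2.2667 [ 0.5048 -0.298   0.1616] [[0.275, 0.961, -0.002], [0.961, -0.275, 0.002], [0.001, -0.003, -1.0]] [-0.724  0.552  1.589  0.     1.003 -0.445]
[ 208  103   31   45 1307] mean [ 0.4869 -0.2325  0.029 ] out [0.0676 0.1104] along [0.5174 0.547 ] bar along [0.5173 0.5474]
bar [ 0.4824 -0.2487  0.    ] tool delta mm [ 41.  -34.6 161.8] rect ((486.8739013671875, -232.4265899658203), (43.745582580566406, 30.483068466186523), 73.97586822509766)
[247 154  24  35 764] mean [ 0.5088 -0.2886  0.029 ] out [0.1176 0.1544] along [0.5564 0.5811] bar along [0.5564 0.5812]
bar [ 0.5052 -0.3011  0.    ] tool delta mm [ -3.1   1.7 161.6] rect ((508.768310546875, -288.1853942871094), (36.785667419433594, 24.86695671081543), 73.99996948242188)
```

View pics/w1.png

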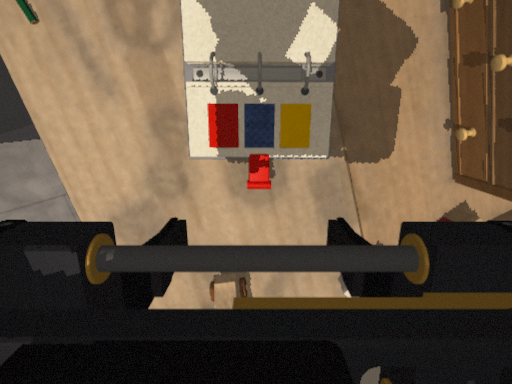

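The wrist view shows the red bar at about (259,184), 25 mm long against 26 mm given, with the leaf square to the tool. Measured bar centre is about (0.505, −0.300). I'll tilt the tool inward by 0.5 rad and descend around the bar.

Request:
move_arm --deltas '[[[0, 0, 0, 0, 0.1, 0, 0], [0, 0, 0, 0, 0.1, 0, 0], [0, 0, 0, 0, 0.1, 0, 0], [0, 0, 0, 0, 0.1, 0, 0], [0, 0, 0, 0, 0.1, 0, 0], [-6.7, 0.2, 13.6, 0, 0, 0, 0], [-6.7, 0.2, 13.6, 0, 0, 0, 0], [-6.7, 0.2, 13.6, 0, 0, 0, 0], [-6.7, 0.2, 13.6, 0, 0, 0, 0], [-6.7, 0.2, 13.6, 0, 0, 0, 0], [-6.7, 0.2, 13.6, 0, 0, 0, 0], [-6.7, 0.2, 13.6, 0, 0, 0, 0], [-6.7, 0.2, 13.6, 0, 0, 0, 0], [-6.7, 0.2, 13.6, 0, 0, 0, 0], [-6.5, 0, 13.6, 0, 0, 0, 0], [0, 0, 0, 0, 0, 0, 0], [0, 0, 0, 0, 0, 0, 0]]]'

```text
time_s: 3.73
position: [0.5086, -0.292, 0.0102]
orientation: [-2.223, -1.675, -0.568]
wrist_force: [-0.6, -0.6, 0.6]
finger_gap: 0.0867
```

```bash
python3 w.py w2
```

```text
3.7333 [ 0.5086 -0.292   0.0102] [[0.242, 0.961, 0.131], [0.843, -0.275, 0.463], [0.481, -0.002, -0.877]] [-0.921  0.884  1.534  0.449  1.087 -0.926]
[ 168  109   55   68 3446] mean [ 0.4868 -0.2334  0.029 ] out [0.0672 0.1104] along [0.5175 0.5474] bar along [0.5174 0.5473]
bar [ 0.4824 -0.2488  0.    ] tool delta mm [ 25.2 -37.1  25.5] rect ((486.9432067871094, -232.76101684570312), (43.38850784301758, 30.680076599121094), 73.7206802368164)
[ 232  188   48   58 2308] mean [ 0.5093 -0.287   0.029 ] out [0.1177 0.1501] along [0.5574 0.5806] bar along [0.5563 0.5815]
bar [ 0.5065 -0.297   0.    ] tool delta mm [-9.6 -0.6  6.4] rect ((509.3401794433594, -286.12353515625), (32.42047882080078, 26.042978286743164), 73.95951080322266)
```

View pics/w2.png

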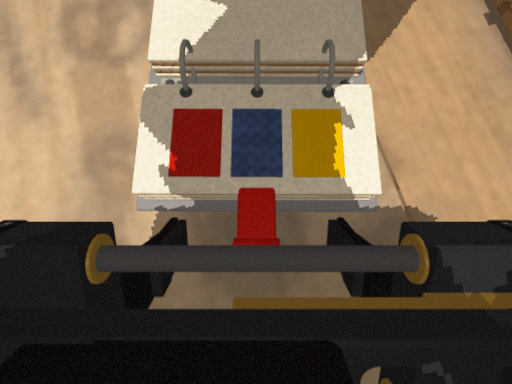

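The wrist view shows the tab centred between the fingers, with its bar at about (257,242) between the pads. By the numbers the bar lies at the grasp point, so I'll close.

Request:
move_arm --deltas '[[[0, 0, 0, 0, 0, 0, 1], [0, 0, 0, 0, 0, 0, 1], [0, 0, 0, 0, 0, 0, 1], [0, 0, 0, 0, 0, 0, 1], [0, 0, 0, 0, 0, 0, 1], [0, 0, 0, 0, 0, 0, 1], [0, 0, 0, 0, 0, 0, 1], [0, 0, 0, 0, 0, 0, 1]]]' --squeeze 12

```text
time_s: 4.45
position: [0.509, -0.2928, 0.0113]
orientation: [-2.224, -1.677, -0.568]
wrist_force: [0.1, 0.1, -0.6]
finger_gap: 0.042
```

Request:
move_arm --deltas '[[[0, 0, 0, 0, 0, 0, 1], [0, 0, 0, 0, 0, 0, 1], [0, 0, 0, 0, 0, 0, 1], [0, 0, 0, 0, 0, 0, 1], [0, 0, 0, 0, 0, 0, 1], [0, 0, 0, 0, 0, 0, 1]]]'

```text
time_s: 4.95
position: [0.5082, -0.2925, 0.0111]
orientation: [-2.223, -1.676, -0.567]
wrist_force: [-4.1, -0.4, 1.3]
finger_gap: 0.0259
```

```bash
python3 - <<'E'
import numpy as np
L=114.;g=18.
th=np.linspace(0,np.pi,33); ph=.5-.3*th
tcp=np.c_[-L*np.cos(th)+g*np.sin(ph), L*np.sin(th)-g*np.cos(ph)]
for i in range(32):
    d=tcp[i+1]-tcp[i]; p=ph[i]
    print([round(float(d@[np.cos(p),np.sin(p)]),1),0,round(float(d@[np.sin(p),-np.cos(p)]),1),0,round(float(ph[i+1]-p),4),0,1],end=', ')
E
```

```text
[5.3, 0, -9.6, 0, -0.0295, 0, 1], [6.0, 0, -9.1, 0, -0.0295, 0, 1], [6.6, 0, -8.7, 0, -0.0295, 0, 1], [7.1, 0, -8.2, 0, -0.0295, 0, 1], [7.7, 0, -7.6, 0, -0.0295, 0, 1], [8.2, 0, -7.0, 0, -0.0295, 0, 1], [8.6, 0, -6.4, 0, -0.0295, 0, 1], [9.1, 0, -5.8, 0, -0.0295, 0, 1], [9.4, 0, -5.1, 0, -0.0295, 0, 1], [9.8, 0, -4.4, 0, -0.0295, 0, 1], [10.0, 0, -3.7, 0, -0.0295, 0, 1], [10.3, 0, -2.9, 0, -0.0295, 0, 1], [10.4, 0, -2.2, 0, -0.0295, 0, 1], [10.6, 0, -1.4, 0, -0.0295, 0, 1], [10.6, 0, -0.7, 0, -0.0295, 0, 1], [10.7, 0, 0.1, 0, -0.0295, 0, 1], [10.6, 0, 0.9, 0, -0.0295, 0, 1], [10.5, 0, 1.6, 0, -0.0295, 0, 1], [10.4, 0, 2.4, 0, -0.0295, 0, 1], [10.2, 0, 3.1, 0, -0.0295, 0, 1], [10.0, 0, 3.9, 0, -0.0295, 0, 1], [9.7, 0, 4.6, 0, -0.0295, 0, 1], [9.3, 0, 5.3, 0, -0.0295, 0, 1], [9.0, 0, 5.9, 0, -0.0295, 0, 1], [8.5, 0, 6.6, 0, -0.0295, 0, 1], [8.1, 0, 7.2, 0, -0.0295, 0, 1], [7.5, 0, 7.7, 0, -0.0295, 0, 1], [7.0, 0, 8.3, 0, -0.0295, 0, 1], [6.4, 0, 8.8, 0, -0.0295, 0, 1], [5.8, 0, 9.2, 0, -0.0295, 0, 1], [5.1, 0, 9.6, 0, -0.0295, 0, 1], [4.5, 0, 10.0, 0, -0.0295, 0, 1],
```

Request:
move_arm --deltas '[[[5.3, 0, -9.6, 0, -0.0295, 0, 1], [6.0, 0, -9.1, 0, -0.0295, 0, 1], [6.6, 0, -8.7, 0, -0.0295, 0, 1], [7.1, 0, -8.2, 0, -0.0295, 0, 1], [7.7, 0, -7.6, 0, -0.0295, 0, 1], [0, 0, 0, 0, 0, 0, 1]]]'

```text
time_s: 5.45
position: [0.5116, -0.2806, 0.0658]
orientation: [-2.314, -1.75, -0.41]
wrist_force: [-4.9, -0.5, 0.6]
finger_gap: 0.0253
```

```bash
python3 - <<'E'
from h import *
a=cams.grab_frame('wrist');b=cams.grab_frame('scene')
cv2.imwrite('pics/p3.png',cv2.resize(np.hstack([a,b]),(800,300),interpolation=3))
E
```

```text
(no output)
```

View pics/p3.png

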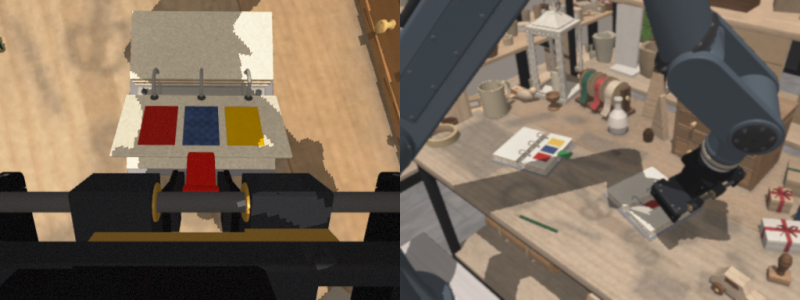

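The wrist half shows the tab held between the pads at about (202,190) and the leaf rising. Forces are small, so I'll go on along the arc.

Request:
move_arm --deltas '[[[8.2, 0, -7.0, 0, -0.0295, 0, 1], [8.6, 0, -6.4, 0, -0.0295, 0, 1], [9.1, 0, -5.8, 0, -0.0295, 0, 1], [9.4, 0, -5.1, 0, -0.0295, 0, 1], [9.8, 0, -4.4, 0, -0.0295, 0, 1], [10.0, 0, -3.7, 0, -0.0295, 0, 1], [10.3, 0, -2.9, 0, -0.0295, 0, 1], [10.4, 0, -2.2, 0, -0.0295, 0, 1], [10.6, 0, -1.4, 0, -0.0295, 0, 1], [10.6, 0, -0.7, 0, -0.0295, 0, 1]]]'

```text
time_s: 6.38
position: [0.5348, -0.2006, 0.1226]
orientation: [-2.481, -1.868, -0.07]
wrist_force: [-3.7, -0.2, -0.4]
finger_gap: 0.0259
```

Request:
move_arm --deltas '[[[10.7, 0, 0.1, 0, -0.0295, 0, 1], [10.6, 0, 0.9, 0, -0.0295, 0, 1], [10.5, 0, 1.6, 0, -0.0295, 0, 1], [10.4, 0, 2.4, 0, -0.0295, 0, 1], [10.2, 0, 3.1, 0, -0.0295, 0, 1], [10.0, 0, 3.9, 0, -0.0295, 0, 1]]]'

```text
time_s: 6.88
position: [0.5523, -0.1406, 0.1095]
orientation: [2.451, 1.844, -0.146]
wrist_force: [-2.8, 0.4, 0.3]
finger_gap: 0.0258
```

```bash
python3 - <<'E'
from h import *
a=cams.grab_frame('wrist');b=cams.grab_frame('scene')
cv2.imwrite('pics/p4.png',cv2.resize(np.hstack([a,b]),(800,300),interpolation=3))
E
```

```text
(no output)
```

View pics/p4.png

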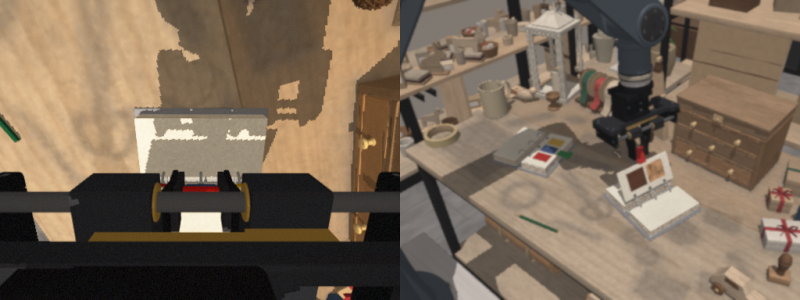

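The scene half shows the leaf past upright at about (655,175) with its brown patches visible and the tab still held. I'll go on to flat.

Request:
move_arm --deltas '[[[9.7, 0, 4.6, 0, -0.0295, 0, 1], [9.3, 0, 5.3, 0, -0.0295, 0, 1], [9.0, 0, 5.9, 0, -0.0295, 0, 1], [8.5, 0, 6.6, 0, -0.0295, 0, 1], [8.1, 0, 7.2, 0, -0.0295, 0, 1], [7.5, 0, 7.7, 0, -0.0295, 0, 1], [7.0, 0, 8.3, 0, -0.0295, 0, 1], [6.4, 0, 8.8, 0, -0.0295, 0, 1]]]'

```text
time_s: 7.65
position: [0.5665, -0.0919, 0.0424]
orientation: [2.318, 1.743, -0.415]
wrist_force: [-0.8, 1.8, 1.5]
finger_gap: 0.0257
```

Request:
move_arm --deltas '[[[5.8, 0, 9.2, 0, -0.0295, 0, 1], [5.1, 0, 9.6, 0, -0.0295, 0, 1], [3, 0, 6, 0, -0.02, 0, 1], [0, 0, 0, 0, 0, 0, 1]]]'

```text
time_s: 7.98
position: [0.5674, -0.0887, 0.0127]
orientation: [2.268, 1.71, -0.501]
wrist_force: [-0.7, 2.8, 0.5]
finger_gap: 0.0259
```

Nearly flat. Next: release, wait, then back off along the fingers.

Request:
move_arm --deltas '[[[0, 0, 0, 0, 0, 0, 0.3], [0, 0, 0, 0, 0, 0, 0.3], [0, 0, 0, 0, 0, 0, 0.3], [0, 0, 0, 0, 0, 0, 0.3], [0, 0, 0, 0, 0, 0, 0.3], [0, 0, 0, 0, 0, 0, 0.3], [0, 0, 0, 0, 0, 0, 0.3], [0, 0, 0, 0, 0, 0, 0.3], [0, 0, 0, 0, 0, 0, 0.3], [0, 0, 0, 0, 0, 0, 0.3]]]'

```text
time_s: 8.82
position: [0.5673, -0.089, 0.0148]
orientation: [2.266, 1.708, -0.5]
wrist_force: [-0.0, 0.7, -0.8]
finger_gap: 0.0605
```

Request:
move_arm --deltas '[[[0, 0, -8, 0, 0, 0, 0.3], [0, 0, -10, 0, 0, 0, 0.3], [0, 0, -12, 0, 0, 0, 0.3], [0, 0, -15, 0, 0, 0, 0.3], [0, 0, -15, 0, 0, 0, 0.3], [0, 0, -20, 0, 0, 0, 0.3], [0, 0, -20, 0, 0, 0, 0.3], [0, 0, -20, 0, 0, 0, 0.3], [0, 0, -20, 0, 0, 0, 0.3], [0, 0, -15, 0, 0, 0, 0.3], [0, 0, 0, 0, 0, 0, 0.3], [0, 0, 0, 0, 0, 0, 0.3], [0, 0, 0, 0, 0, 0, 0.3], [0, 0, 0, 0, 0, 0, 0.3], [0, 0, 0, 0, 0, 0, 0.3], [0, 0, 0, 0, 0, 0, 0.3]]]'

```text
time_s: 10.15
position: [0.5846, -0.0267, 0.1544]
orientation: [2.267, 1.708, -0.503]
wrist_force: [0.6, 0.7, -1.0]
finger_gap: 0.0611
```

```bash
python3 - <<'E'
from h import *
a=cams.grab_frame('wrist');b=cams.grab_frame('scene')
cv2.imwrite('pics/p5.png',cv2.resize(np.hstack([a,b]),(800,300),interpolation=3))
im=a; hsv=cv2.cvtColor(im,cv2.COLOR_BGR2HSV)
for n,im in (('wrist',a),('scene',b)):
    hsv=cv2.cvtColor(im,cv2.COLOR_BGR2HSV);H=hsv[...,0]
    m=((H>=172)|(H<=8))&(hsv[...,1]>130)&(hsv[...,2]>50)
    N,L,st,ce=cv2.connectedComponentsWithStats(m.astype(np.uint8))
    for i in range(1,N):
        if st[i,4]>60: print(n,st[i],ray(n,*ce[i],.026).round(3))
print('expected tab mid', (0.537+.277*.1, -.19+.961*.1))
E
```

```text
wrist [  38    0   59   35 1177] [0.477 0.105 0.026]
wrist [246 175  24  28 588] [ 0.565 -0.096  0.026]
scene [248 119   8  16  77] [0.809 0.206 0.026]
scene [172 196  20  10 125] [0.479 0.12  0.026]
scene [279 214  18  12 133] [ 0.565 -0.092  0.026]
scene [483 240  18  30 152] [ 0.715 -0.432  0.026]
scene [466 281  46  40 196] [ 0.612 -0.475  0.026]
expected tab mid (0.5647, -0.0939)
```

View pics/p5.png

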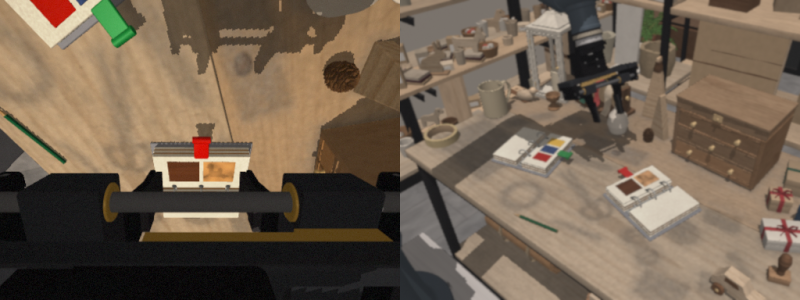

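The leaf lies flat on the other half with the brown patches up at about (630,185) in the scene half, and the tab is at the expected place in both views. The green leaf hasn't moved and the gripper is clear.

```bash
python3 -c "
from bench import ticket; print(ticket.hand_in())"
```

```text
the job is handed in; nothing more can be done
None
```

I turned the red-tabbed leaf over the rings onto the other half of its binder, let go of it and backed the gripper away. I handed the job in at about 10 s on the robot's clock; the hand-in gives no verdict.

- **Red leaf:** it lies flat with its brown patches up. In both the wrist and scene views, cast onto a plane 26 mm above the table, the tab comes out at about (0.565, −0.094) m. That is within 2 mm of where a fully turned leaf should put it.
- **Green leaf:** it lies as before; its red patch is at the same position as at the start, (0.479, 0.120) m.
- **Robot:** the gripper ended about 15 cm above the table, touching nothing. The wrist force reported at the end of each move never passed about 5 N.

No check failed or disagreed.

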